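# Hot-air nozzles back on their rack in order of size

## Robot

A 6-joint arm with a two-finger parallel gripper is mounted at the origin on a cart in front of the work surface, level with it; the furniture and walls round the work are solid. World frame = base frame: x ahead of the robot, y to its left, z up, the work surface at z = 0. Lengths are in m, angles in degrees, forces in N, time in s.
With the tool pointing down it reaches from about 0.35 to 0.85 m from the base axis. Payload 8.1 kg.
Tool frame: the origin (TCP) lies at the very end of the fingers, on their centre line; the grasp point (between the pads) lies 19 mm behind it; y points along the fingers, z is the direction in which the jaws open and shut, and the axes are right-handed (so a half turn about y gives the same grasp; the last joint's range is limited). The gripper opens to 93 mm and grips with 3 to 60 N. Pads are 15 mm wide; open, the fingers measure 128 mm over their backs; the gripper's body (75 mm by 188 mm) begins 65 mm behind the grasp point.
Start: joints at [-70.841, 7.471, 85.268, -0, 87.261, -4.893], TCP at [0.245, -0.548, 0.219] pointing down, gripper open.
Joint ranges: [-169.43, 169.43], [-51.17, 129.36], [1.28, 143.12], [-76.62, 256.62], [0, 156.53], [-152.29, 152.29]. Speed limits (degrees/s): [136.94, 136.94, 159.86, 180, 180, 180].

## Interface

Orientations are given as [roll, pitch, yaw] about the fixed x, y, z axes, in that order (R = Rz(yaw) Ry(pitch) Rx(roll)).
In Python, from workcell import bot gives the robot as it stands.
- The arm moves only by the tool carry_out, never from a script. Its argument "motion" is a list of rows, each a list of 2 entries, a list of its own where there are three numbers: the shift along the tool's x, y, z in m, then the turn, a rotation vector about the tool's x, y, z in degrees. A call has exactly 5 rows; each row is the pose to reach, as a shift and turn from the pose commanded when the call began, along the tool's axes at that moment; what a row does not reach only later rows make up. A row lasts 1/12 s, in which the tool goes at most 41.7 mm and 7.16 degrees, less where a joint would pass 70% of its speed; a pose out of reach is approached as far as the arm can. A call with a gripper value outside its range is refused whole. "fingers" is the finger opening in m, from 0 to 0.093, set as the call begins (left out, the last holds). The fingers move at their own pace and stop on an object; "squeeze" is the grip in N (left out, the last holds). Time passes only in rows, so rows that repeat a pose let the fingers close, or fill a call up. It gives the time, the measured TCP pose, the force and the opening at its end, in the units of the state.
- bot.get_obs(): the state, without advancing time (a new reading comes with each control period).
- bot.camera(name): name is "scene" or "side" or "wrist"; returns (picture, depth): 480x640x3 uint8, blue, green, red; 480x640 float32, m along the optical axis (not along the pixel's ray), 0 where there is no reading.
- bot.calibration(name): a dict with "intrinsics" (3x3 intrinsics, pixels), "dist" ([k1, k2, p1, p2, k3] as OpenCV has them; the pictures are not rectified), "extrinsics" (4x4, takes a point from world to camera coordinates). Camera axes: x right, y down, z forward; pixel columns grow to the right and rows downward; lengths in m; the calibration is good to about 2 mm. A picture is of the moment at which its call begins: read the wrist's pose just before it. calibration takes no time and is no camera call; for the wrist camera it gives the pose at the moment of the call.
- bot.finish_job(): hands the job in, once; it reports no verdict.
The state is a dict: "clock": time; "joints": joint angles; "qd": joint speeds; "joint_torque": joint torques, N m; "tool_pos": TCP position; "tcp_rot": TCP orientation; "ft_force": force on the tool from outside, world axes, zero at the start; "wrist_torque": the same for the moment, N m; "finger_gap": finger opening in m.
Only numpy, scipy, OpenCV 4.12 (cv2) and the standard library are available. Lean on these libraries where they do the work, as an engineer would, in place of code of your own. Each camera call takes 0.05 s, during which the arm holds its last target. There are 200 camera calls.

## Task

Put the four square hot-air nozzles back on the rack, one on each peg, standing upright with the collar fully down over the peg and resting on its seat. Line them up in order of hood size: the smallest on the peg next to the hot-air handpiece, the largest at the far end.

Things in the scene. Friction and masses are not known exactly. Their poses are not given: they have to be found in the camera images.
- nozzle_12: Bare steel hot-air nozzle with a 12 mm square hood, 56 mm tall, under 120 g. Origin: on its axis at the collar's underside; z up; x, y square to the hood's sides. Collar: tube 27 mm outside, 23 mm bore, open below, 23 mm deep, clamp ear reaching to x = -20 mm below z = 15. Hood: flat upright sides from z = 33 to 56 mm, outlet open on top; grip it by a pair of parallel sides from above.
- nozzle_22: Bare steel hot-air nozzle with a 22 mm square hood, 56 mm tall, under 120 g. Origin: on its axis at the collar's underside; z up; x, y square to the hood's sides. Collar: tube 27 mm outside, 23 mm bore, open below, 23 mm deep, clamp ear reaching to x = -20 mm below z = 15. Hood: flat upright sides from z = 33 to 56 mm, outlet open on top; grip it by a pair of parallel sides from above.
- nozzle_32: Bare steel hot-air nozzle with a 32 mm square hood, 56 mm tall, under 120 g. Origin: on its axis at the collar's underside; z up; x, y square to the hood's sides. Collar: tube 27 mm outside, 23 mm bore, open below, 23 mm deep, clamp ear reaching to x = -20 mm below z = 15. Hood: flat upright sides from z = 33 to 56 mm, outlet open on top; grip it by a pair of parallel sides from above.
- nozzle_44: Bare steel hot-air nozzle with a 44 mm square hood, 56 mm tall, under 120 g. Origin: on its axis at the collar's underside; z up; x, y square to the hood's sides. Collar: tube 27 mm outside, 23 mm bore, open below, 23 mm deep, clamp ear reaching to x = -20 mm below z = 15. Hood: flat upright sides from z = 33 to 56 mm, outlet open on top; grip it by a pair of parallel sides from above.
- peg_1: The first of the rack's four pegs, counted from its +y to its -y end, 65 mm apart. Steel pin 11 mm in diameter, tapered tip, 22 mm high. Origin: on its axis at the rack's top face (14 mm above the bench); z up; axes as the rack's. A steel seat 2 mm thick, 36 mm wide surrounds it: the collar of a seated nozzle rests on it, 2 mm above this origin.
- peg_2: The second of the rack's four pegs, counted from its +y to its -y end, 65 mm apart. Steel pin 11 mm in diameter, tapered tip, 22 mm high. Origin: on its axis at the rack's top face (14 mm above the bench); z up; axes as the rack's. A steel seat 2 mm thick, 36 mm wide surrounds it: the collar of a seated nozzle rests on it, 2 mm above this origin.
- peg_3: The third of the rack's four pegs, counted from its +y to its -y end, 65 mm apart. Steel pin 11 mm in diameter, tapered tip, 22 mm high. Origin: on its axis at the rack's top face (14 mm above the bench); z up; axes as the rack's. A steel seat 2 mm thick, 36 mm wide surrounds it: the collar of a seated nozzle rests on it, 2 mm above this origin.
- peg_4: The last of the rack's four pegs, counted from its +y to its -y end, 65 mm apart. Steel pin 11 mm in diameter, tapered tip, 22 mm high. Origin: on its axis at the rack's top face (14 mm above the bench); z up; axes as the rack's. A steel seat 2 mm thick, 36 mm wide surrounds it: the collar of a seated nozzle rests on it, 2 mm above this origin.
- rack: Nozzle rack: a grey bar 52 x 270 x 14 mm fixed on the bench, with four identical pegs in a row along its y axis at y = +97.5, +32.5, -32.5, -97.5 mm. Origin: centre of its underside; x points away from the robot, y along the row, z up.
- handpiece: Hot-air handpiece (black handle, steel tube) lying in a grey cradle, 180 x 56 x 60 mm, fixed on the bench beyond one end of the rack, the +y or the -y end (a white dispenser bottle, 62 mm wide, 90 mm high, stands beyond the other). Origin: underside of the cradle below the handpiece, about 190 mm along the row from the rack's centre and 50 mm behind the row; x along the tube, z up.

How it is judged (in metres and radians):
At the end, for the whole second after the job is handed in: Each nozzle stands on its own peg in order of hood size (12, 22, 32, 44 mm counted from the handpiece's end of the rack): within 9 mm of the peg's axis, its collar down on the seat (origin less than 6 mm above the peg's origin), upright within 0.12 rad, and at rest (((y of handpiece in the frame of rack above 0 m and horizontal distance between nozzle_12 and peg_1 below 0.009 m and horizontal distance between nozzle_22 and peg_2 below 0.009 m and horizontal distance between nozzle_32 and peg_3 below 0.009 m and horizontal distance between nozzle_44 and peg_4 below 0.009 m and z of nozzle_12 in the frame of peg_1 below 0.006 m and z of nozzle_22 in the frame of peg_2 below 0.006 m and z of nozzle_32 in the frame of peg_3 below 0.006 m and z of nozzle_44 in the frame of peg_4 below 0.006 m) or (y of handpiece in the frame of rack below 0 m and horizontal distance between nozzle_44 and peg_1 below 0.009 m and horizontal distance between nozzle_32 and peg_2 below 0.009 m and horizontal distance between nozzle_22 and peg_3 below 0.009 m and horizontal distance between nozzle_12 and peg_4 below 0.009 m and z of nozzle_44 in the frame of peg_1 below 0.006 m and z of nozzle_32 in the frame of peg_2 below 0.006 m and z of nozzle_22 in the frame of peg_3 below 0.006 m and z of nozzle_12 in the frame of peg_4 below 0.006 m)) and angle between each of nozzle_12, nozzle_22, nozzle_32, nozzle_44's own z axis and vertical below 0.12 rad and linear speed of each of nozzle_12, nozzle_22, nozzle_32, nozzle_44 below 0.02 m/s); the robot touches nothing.
It also fails if it takes over 96 s, if anything falls off the work surface, if the arm or the gripper's body presses on something with over 40 N, if the wrist force passes 120 N, or if a joint passes its speed limit or range.

## Working session

There is one attempt and no reset: what is moved stays moved. The work goes in short steps, Python scripts to look and compute and a tool call to move; the robot and the scene stay as the last step left them, time stands still between calls to the robot, and variables do not carry over. Pictures are saved under pics/ and viewed, about 12 in all and at most 16, crops included, and the job is handed in when it is done.

Besides the shell and the picture viewer there is one more tool, called after ">>>" as name([rows], argument=value, ...), one row to a line, values as JSON. carry_out: Moves the arm, as the interface text tells. Its arguments: {"type":"object","properties":{"motion":{"type":"array","items":{"type":"array"}},"fingers":{"type":"number"},"squeeze":{"type":"number"}},"required":["motion"]}

```bash
mkdir -p pics; ls; python3 - <<'E'
from workcell import bot
import cv2
print(bot.get_obs())
for n in("scene","side","wrist"):
    c=bot.calibration(n);print(n,c)
    p,d=bot.camera(n);cv2.imwrite(f"pics/{n}0.png",p)
E
```

```text
pics
{'clock': 0.0, 'joints': array([-7.08403092e+01,  7.51667504e+00,  8.53292543e+01,  1.48470241e-03,
        8.72588221e+01, -4.89394028e+00]), 'qd': array([-0.01715635,  0.05390681, -0.06232011, -0.03989895,  0.12675198,
        0.03834504]), 'joint_torque': array([-9.16119970e-04, -5.59837568e+01, -4.91768146e+01,  7.68241519e-02,
        3.54231067e-02, -1.82674371e-04]), 'tool_pos': array([ 0.24439274, -0.54736216,  0.21757133]), 'tcp_rot': array([-9.01042431e+01,  1.04139753e-02, -1.55946451e+02]), 'ft_force': array([0.02620864, 0.57466492, 0.50407978]), 'wrist_torque': array([ 0.02693267,  0.04824801, -0.00590886]), 'finger_gap': 0.09311742468377367}
scene {'intrinsics': array([[509.97276178,   0.        , 319.700612  ],
       [  0.        , 509.97276178, 245.14906442],
       [  0.        ,   0.        ,   1.        ]]), 'dist': array([-0.10632815,  0.        ,  0.        ,  0.        ,  0.        ]), 'extrinsics': array([[-0.8580015 , -0.51362854,  0.00437566,  0.50177418],
       [-0.20969507,  0.34248751, -0.91582219,  0.13220054],
       [ 0.46889381, -0.78669437, -0.
[... 416 characters left out ...]
],
       [-0.05056672, -0.40156117, -0.91443514,  0.11495204],
       [ 0.17172427,  0.89847417, -0.4040482 ,  1.05092462],
       [ 0.        ,  0.        ,  0.        ,  1.        ]])}
wrist {'intrinsics': array([[353.72096452,   0.        , 319.80433223],
       [  0.        , 353.72096452, 248.26025011],
       [  0.        ,   0.        ,   1.        ]]), 'dist': array([0.02364451, 0.        , 0.        , 0.        , 0.        ]), 'extrinsics': array([[ 0.40714874, -0.91336048, -0.00159379, -0.59792629],
       [-0.88099898, -0.39318215,  0.26315129, -0.03192927],
       [-0.24097864, -0.10573759, -0.96475326,  0.38988146],
       [ 0.        ,  0.        ,  0.        ,  1.        ]])}
```

View pics/scene0.png

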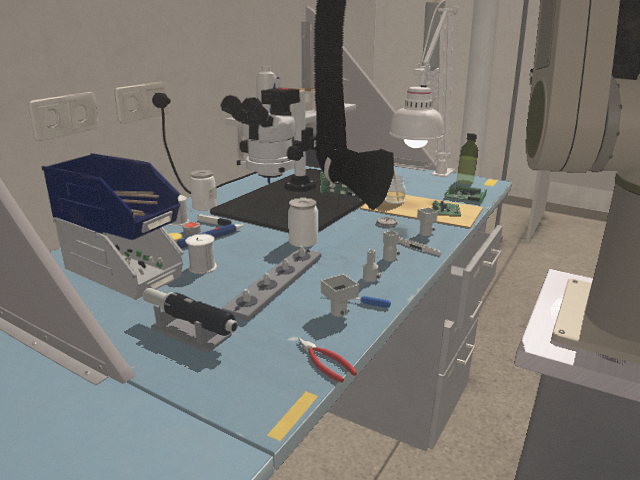

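View pics/side0.png

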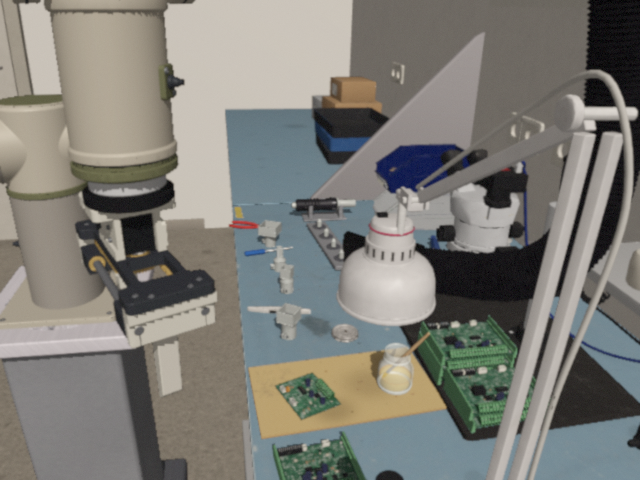

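The scene camera shows the handpiece at the near (+y) end of the rack (190,315) and the white bottle at the far end (303,222). The 44 nozzle is at (340,293), and three smaller ones are at (371,265), (390,245) and (427,220). A fume hose hangs near (345,150), and there's a lamp too. Next I'll build a top-down map from the depth data.

```bash
cat > h.py <<'E'
import numpy as np, cv2
from workcell import bot
from scipy.spatial.transform import Rotation as R
def cloud(n):
    c=bot.calibration(n); p,d=bot.camera(n)
    v,u=np.nonzero(d>0.05); z=d[v,u]
    xy=cv2.undistortPoints(np.stack([u,v],1).astype(np.float64)[:,None],c['intrinsics'],np.array(c['dist']))[:,0]
    P=np.c_[xy*z[:,None],z]; E=c['extrinsics']
    return (P-E[:3,3])@E[:3,:3], p[v,u], np.c_[u,v], p
def topmap(W,C,x0,x1,y0,y1,zmax,s):
    # image: right=-y, up=+x ; s px per m
    m=(W[:,0]>x0)&(W[:,0]<x1)&(W[:,1]>y0)&(W[:,1]<y1)&(W[:,2]<zmax)&(W[:,2]>-.02)
    W,C=W[m],C[m]; o=np.argsort(W[:,2]); W,C=W[o],C[o]
    im=np.zeros((int((x1-x0)*s)+1,int((y1-y0)*s)+1,3),np.uint8)
    im[((x1-W[:,0])*s).astype(int),((y1-W[:,1])*s).astype(int)]=C
    return im
E
python3 - <<'E'
from h import *
a=[cloud(n) for n in("scene","side")]
W=np.vstack([x[0] for x in a]);C=np.vstack([x[1] for x in a])
np.savez('c0.npz',W=W,C=C,n=len(a[0][0]))
im=topmap(W,C,.25,.85,-.55,.45,.12,700)
im=cv2.dilate(im,np.ones((2,2)))
for y in np.arange(-.5,.41,.1): cv2.line(im,(int((.45-y)*700),0),(int((.45-y)*700),6),(0,0,255),1)
for x in np.arange(.3,.81,.1): cv2.line(im,(0,int((.85-x)*700)),(8,int((.85-x)*700)),(0,0,255),1)
cv2.imwrite('pics/top.png',im)
# obstacles above .12
m=(W[:,2]>.12)&(W[:,2]<.7)&(W[:,0]>.3)&(W[:,0]<.9)&(abs(W[:,1])<.6)
H,xe,ye=np.histogram2d(W[m,0],W[m,1],bins=[12,24],range=[[.3,.9],[-.6,.6]])
zmin=np.full(H.shape,9.)
i=((W[m,0]-.3)/.05).astype(int).clip(0,11);j=((W[m,1]+.6)/.05).astype(int).clip(0,23)
np.minimum.at(zmin,(i,j),W[m,2])
print("lowest z above .12 (cm), rows x .3.., cols y -.6..")
for r in range(12):print(int(30+r*5),[int(round(100*z)) if z<9 else 0 for z in zmin[r]])
E
```

```text
lowest z above .12 (cm), rows x .3.., cols y -.6..
30 [31, 55, 0, 0, 0, 0, 0, 0, 0, 0, 0, 0, 0, 0, 0, 0, 0, 0, 0, 0, 0, 0, 0, 0]
35 [0, 0, 0, 0, 0, 0, 0, 0, 0, 0, 0, 0, 0, 0, 0, 0, 0, 0, 0, 0, 0, 0, 0, 0]
40 [0, 0, 0, 0, 0, 0, 0, 0, 0, 0, 0, 0, 0, 0, 0, 0, 0, 0, 0, 0, 0, 0, 0, 0]
45 [0, 0, 0, 18, 18, 18, 0, 0, 0, 0, 0, 0, 0, 0, 0, 0, 0, 0, 0, 0, 0, 0, 0, 0]
50 [0, 37, 18, 18, 16, 18, 0, 12, 15, 12, 0, 0, 0, 0, 0, 0, 0, 0, 0, 0, 0, 0, 0, 0]
55 [40, 37, 18, 18, 16, 18, 0, 12, 15, 12, 0, 0, 0, 0, 0, 0, 0, 0, 0, 0, 0, 0, 0, 0]
60 [0, 0, 0, 0, 0, 0, 0, 16, 12, 12, 0, 0, 0, 0, 0, 0, 0, 0, 0, 0, 0, 0, 0, 0]
65 [0, 0, 0, 0, 0, 12, 12, 15, 12, 0, 0, 0, 0, 0, 0, 0, 0, 0, 0, 0, 0, 12, 12, 0]
70 [0, 0, 0, 19, 14, 12, 14, 12, 12, 12, 12, 28, 0, 0, 0, 0, 12, 12, 12, 0, 0, 12, 12, 0]
75 [0, 0, 26, 18, 14, 13, 13, 23, 13, 13, 12, 24, 0, 0, 0, 0, 12, 13, 12, 18, 0, 12, 12, 0]
80 [0, 0, 27, 22, 19, 12, 13, 15, 14, 14, 12, 24, 0, 0, 0, 0, 12, 14, 12, 15, 0, 14, 12, 0]
85 [0, 0, 17, 17, 17, 12, 16, 16, 14, 14, 13, 27, 0, 0, 0, 0, 12, 14, 12, 15, 0, 17, 17, 0]
```

View pics/top.png

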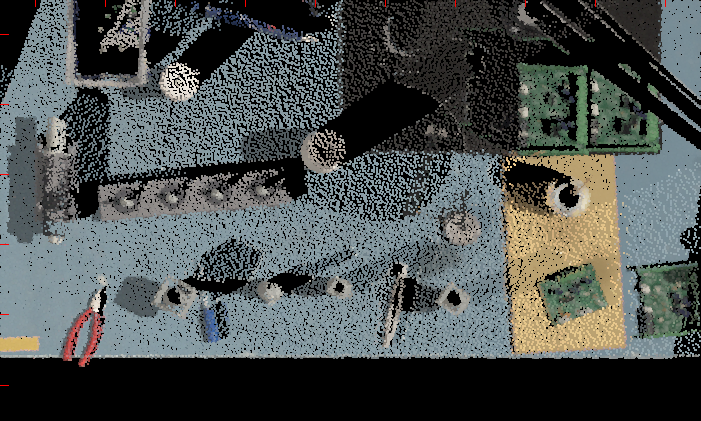

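Reading the map as x=.85-v/700, y=.45-u/700:
- The nozzles stand near (x,y) = (.43,.20), (.43,.06), (.44,-.04) and (.43,-.20).
- The pegs run from about (.56,.27) to (.58,.08).
- The hose and lamp start at z≥.12, x≥.45, for y<-.1.

Next I'll fit the poses.

```bash
python3 - <<'E'
from h import *
f=np.load('c0.npz');W=f['W'];n=int(f['n'])
cam=np.r_[np.zeros(n),np.ones(len(W)-n)]
for c in [(.427,.20),(.434,.064),(.439,-.036),(.426,-.197)]:
    m=(np.hypot(W[:,0]-c[0],W[:,1]-c[1])<.045)
    for k in(0,1):
        q=W[m&(W[:,2]>.036)&(W[:,2]<.075)&(cam==k)]
        if len(q)<10: print(k,len(q));continue
        r=cv2.minAreaRect((q[:,:2]*1000).astype(np.float32))
        t=q[q[:,2]>np.percentile(q[:,2],98)-.004]; rt=cv2.minAreaRect((t[:,:2]*1000).astype(np.float32))
        print(c,k,len(q),'all',np.round(r[0]),np.round(r[1]),round(r[2]),'top z',np.round(np.percentile(q[:,2],98),4),np.round(rt[0]),np.round(rt[1]),round(rt[2]))
m=(W[:,0]>.5)&(W[:,0]<.64)&(W[:,1]>.03)&(W[:,1]<.31)
for k in (0,1):
  q=W[m&(W[:,2]>.027)&(W[:,2]<.045)&(cam==k)]
  for p in [(.56,.267),(.566,.204),(.571,.14),(.577,.076)]:
    s=q[np.hypot(q[:,0]-p[0],q[:,1]-p[1])<.02]
    if len(s):print('peg',k,len(s),np.round(s.mean(0),4),np.round(np.median(s,0),4),s[:,2].max())
q=W[m&(W[:,2]>.008)&(W[:,2]<.019)];print('rack',cv2.minAreaRect((q[:,:2]*1000).astype(np.float32)),np.median(q[:,2]))
b=W[(abs(W[:,2])<.006)&(W[:,0]>.4)&(W[:,0]<.55)&(abs(W[:,1])<.2)];print('bench z',b[:,2].mean())
# camera offset rel. TCP
o=bot.get_obs();E=bot.calibration('wrist')['extrinsics'];pc=-E[:3,:3].T@E[:3,3]
T=R.from_euler('xyz',o['tcp_rot'],degrees=True).as_matrix();print('cam in tool',T.T@(pc-o['tool_pos']),'axis in tool',T.T@E[2,:3])
E
```

```text
(0.427, 0.2) 0 797 all [428. 202.] [47. 48.] 62 top z 0.0574 [428. 202.] [46. 47.] 61
(0.427, 0.2) 1 288 all [425. 201.] [52. 46.] 60 top z 0.0556 [425. 201.] [50. 47.] 65
(0.434, 0.064) 0 102 all [437.  67.] [15. 12.] 89 top z 0.0574 [437.  66.] [12. 15.] 2
(0.434, 0.064) 1 60 all [433.  65.] [16. 11.] 84 top z 0.0559 [433.  65.] [16. 11.] 84
(0.439, -0.036) 0 203 all [441. -33.] [26. 26.] 65 top z 0.0575 [442. -32.] [24. 26.] 53
(0.439, -0.036) 1 161 all [438. -34.] [28. 23.] 61 top z 0.0562 [438. -35.] [25. 22.] 61
(0.426, -0.197) 0 252 all [ 424. -197.] [36. 38.] 58 top z 0.0583 [ 424. -197.] [35. 36.] 53
(0.426, -0.197) 1 401 all [ 422. -198.] [39. 34.] 55 top z 0.0563 [ 422. -199.] [36. 34.] 50
peg 0 37 [0.5625 0.2734 0.0325] [0.5619 0.2737 0.0326] 0.03685972015182859
peg 0 35 [0.5683 0.2087 0.0322] [0.5679 0.2088 0.0313] 0.03817183185429534
peg 0 32 [0.5744 0.1436 0.0319] [0.5739 0.144  0.0316] 0.037856020589705365
peg 0 25 [0.5796 0.0792 0.0323] [0.5791 0.0798 0.0327] 0.0368680450960474
peg 1 13 [0.5593 0.2673 0.0313] [0.5584 0.267  0.031 ] 0.035137133487785153
peg 1 13 [0.5652 0.2024 0.0319] [0.5655 0.2022 0.0321] 0.03601219345217632
peg 1 14 [0.5707 0.1383 0.0314] [0.5705 0.1374 0.0308] 0.036668045885990416
peg 1 13 [0.5762 0.0732 0.0316] [0.5767 0.0732 0.0311] 0.03483914353732251
rack ((570.3654174804688, 172.69265747070312), (57.8922004699707, 274.3014831542969), 4.855693817138672) 0.015096847420123257
bench z 0.00035812831444659814
cam in tool [-0.07148654 -0.16587367 -0.00118648] axis in tool [ 2.63267626e-01  9.64722837e-01 -6.97773551e-05]
```

```bash
python3 - <<'E'
from h import *
f=np.load('c0.npz');W=f['W']
for a,b in((.09,.14),(.14,.2),(.2,.3),(.3,.45)):
  print('z',a,b)
  q=W[(W[:,2]>a)&(W[:,2]<b)&(W[:,0]>.3)&(W[:,0]<.75)]
  for y in np.arange(-.55,.1,.05):
    s=q[(q[:,1]>y)&(q[:,1]<y+.05)]
    if len(s)>3:print('y%.2f'%y,len(s),'x1%%=%.3f min z %.3f'%(np.percentile(s[:,0],1),s[:,2].min()),end=' | ')
  print()
E
```

```text
z 0.09 0.14
y-0.40 77 x1%=0.585 min z 0.090 | y-0.35 259 x1%=0.687 min z 0.112 | y-0.30 401 x1%=0.660 min z 0.094 | y-0.25 491 x1%=0.520 min z 0.090 | y-0.20 445 x1%=0.596 min z 0.090 | y-0.15 633 x1%=0.541 min z 0.090 | y-0.10 35 x1%=0.732 min z 0.122 | y-0.05 139 x1%=0.610 min z 0.090 | y0.00 47 x1%=0.613 min z 0.090 | 
z 0.14 0.2
y-0.50 580 x1%=0.505 min z 0.177 | y-0.45 915 x1%=0.467 min z 0.178 | y-0.40 1348 x1%=0.465 min z 0.140 | y-0.35 1587 x1%=0.486 min z 0.140 | y-0.30 1222 x1%=0.658 min z 0.140 | y-0.25 898 x1%=0.515 min z 0.140 | y-0.20 1121 x1%=0.516 min z 0.140 | y-0.15 949 x1%=0.533 min z 0.140 | 
z 0.2 0.3
y-0.50 475 x1%=0.510 min z 0.200 | y-0.45 5143 x1%=0.471 min z 0.200 | y-0.40 2559 x1%=0.468 min z 0.200 | y-0.35 938 x1%=0.486 min z 0.200 | y-0.20 133 x1%=0.741 min z 0.200 | y-0.15 399 x1%=0.739 min z 0.200 | y-0.10 16 x1%=0.747 min z 0.204 | 
z 0.3 0.45
y-0.55 843 x1%=0.545 min z 0.368 | y-0.50 649 x1%=0.539 min z 0.340 | y-0.45 882 x1%=0.526 min z 0.300 | y-0.40 128 x1%=0.513 min z 0.300 |
```

```bash
cat > plan.py <<'E'
# usage: plan.py [@x,y,z,yaw | @obs] x,y,z,yaw[,ncalls] ... -> rows of each call in tool axes (tool down)
import sys,numpy as np
from workcell import bot
def plan(cur,wps):
    cur=np.array(cur,float)
    for w in wps:
        t=np.array(w[:4]);n=max(int(np.ceil(max(np.linalg.norm(t[:3]-cur[:3])/.19,abs(t[3]-cur[3])/35.))),1)
        if len(w)>4:n=int(w[4])
        s=cur
        for i in range(n):
            e=s+(t-s)/(n-i); d=e-s; a=np.radians(s[3])
            sx=d[0]*np.cos(a)+d[1]*np.sin(a); sz=-d[0]*np.sin(a)+d[1]*np.cos(a)
            print('->',np.round(e,3),'full: x %.4f y %.4f z %.4f turn_y %.1f'%(sx,-d[2],sz,-d[3]))
            s=e
        cur=s
if __name__=='__main__':
    o=bot.get_obs();print('clock',o['clock'],'tcp',o['tool_pos'].round(4),o['tcp_rot'].round(1),'gap',round(o['finger_gap'],4))
    a=sys.argv[1:]
    cur=[*o['tool_pos'],o['tcp_rot'][2]]
    if a and a[0][0]=='@': cur=eval('['+a.pop(0)[1:]+']')
    plan(cur,[eval('['+x+']') for x in a])
E
python3 plan.py @.245,-.548,.219,-155.95 .32,-.26,.22,-87,2 .40,-.18,.20,-36,2
```

```text
clock 0.25 tcp [ 0.2445 -0.5476  0.2181] [ -90.     0.  -155.9] gap 0.093
-> [   0.282   -0.404    0.22  -121.475] full: x -0.0929 y -0.0005 z -0.1162 turn_y -34.5
-> [  0.32  -0.26   0.22 -87.  ] full: x -0.1424 y -0.0005 z -0.0432 turn_y -34.5
-> [  0.36  -0.22   0.21 -61.5 ] full: x -0.0379 y 0.0100 z 0.0420 turn_y -25.5
-> [  0.4   -0.18   0.2  -36.  ] full: x -0.0161 y 0.0100 z 0.0542 turn_y -25.5
```

>>> carry_out([
  [[-0.018,0,-0.023],[0,-7,0]],
  [[-0.037,0,-0.046],[0,-14,0]],
  [[-0.056,0,-0.07],[0,-21,0]],
  [[-0.074,0,-0.093],[0,-28,0]],
  [[-0.093,0,-0.116],[0,-34.5,0]],
], fingers=0.093, squeeze=15)

```text
clock: 0.67
tool_pos: [0.2822, -0.4027, 0.2183]
tcp_rot: [-90.0, 0.0, -121.1]
ft_force: [-0.4, 0.6, -0.6]
finger_gap: 0.0933
```

>>> carry_out([
  [[-0.028,0,-0.009],[0,-7,0]],
  [[-0.057,0,-0.017],[0,-14,0]],
  [[-0.085,0,-0.026],[0,-21,0]],
  [[-0.114,0,-0.034],[0,-28,0]],
  [[-0.142,0,-0.043],[0,-34.5,0]],
])

```text
clock: 1.08
tool_pos: [0.3197, -0.2591, 0.2186]
tcp_rot: [-90.0, -0.0, -86.6]
ft_force: [1.2, 0.8, 0.3]
finger_gap: 0.0928
```

>>> carry_out([
  [[-0.008,0.002,0.008],[0,-5,0]],
  [[-0.015,0.004,0.017],[0,-10,0]],
  [[-0.023,0.006,0.025],[0,-15,0]],
  [[-0.03,0.008,0.034],[0,-20,0]],
  [[-0.038,0.01,0.042],[0,-25.5,0]],
])

```text
clock: 1.5
tool_pos: [0.36, -0.2198, 0.2086]
tcp_rot: [-90.0, -0.0, -61.2]
ft_force: [-0.6, 0.4, 0.1]
finger_gap: 0.0931
```

>>> carry_out([
  [[-0.003,0.002,0.011],[0,-5,0]],
  [[-0.006,0.004,0.022],[0,-10,0]],
  [[-0.01,0.006,0.033],[0,-15,0]],
  [[-0.013,0.008,0.043],[0,-20,0]],
  [[-0.016,0.01,0.054],[0,-25.5,0]],
])

```text
clock: 1.92
tool_pos: [0.3996, -0.18, 0.1985]
tcp_rot: [-90.0, 0.0, -35.7]
ft_force: [0.1, -0.1, 0.3]
finger_gap: 0.0929
```

```bash
cat >> h.py <<'E'
def noz(n,c,zt=.048):
    W,C,uv,p=cloud(n)
    m=(np.hypot(W[:,0]-c[0],W[:,1]-c[1])<.04)&(W[:,2]>zt)&(W[:,2]<zt+.03)
    q=W[m]; r=cv2.minAreaRect((q[:,:2]*1000).astype(np.float32))
    print(n,m.sum(),np.round(r[0],1),np.round(r[1],1),round(r[2],1),'z',np.percentile(q[:,2],[50,98]).round(4)); return p
E
python3 plan.py; python3 - <<'E'
from h import *
p=noz('wrist',(.423,-.198)); cv2.imwrite('pics/w1.png',p)
E
```

```text
clock 1.9167 tcp [ 0.3996 -0.18    0.1985] [-90.    0.  -35.7] gap 0.0929
wrist 404 [ 422.3 -198.2] [31.7 32.8] 54.4 z [0.0551 0.0571]
```

View pics/w1.png

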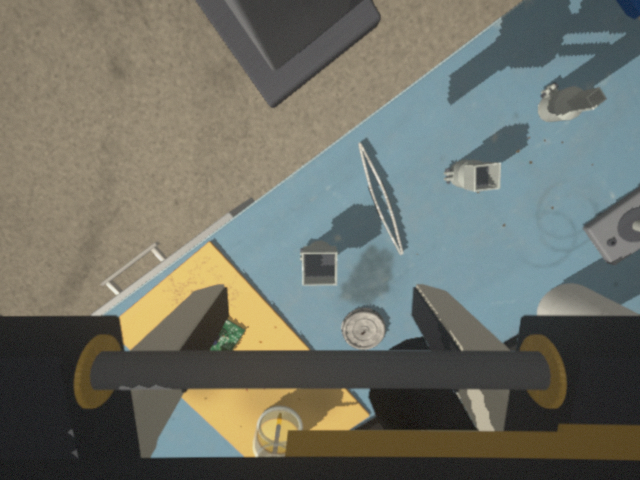

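The 32 hood is at image (320,268) and fits as 32×33 mm at (.4223,-.1982), yaw 54.4°, in line with the jaws. I'll descend and grasp it.

>>> carry_out([
  [[0.01,0,-0.001],[0,0,0]],
  [[0.02,0.01,-0.001],[0,0,0]],
  [[0.029,0.03,-0.0015],[0,0,0]],
  [[0.029,0.06,-0.0015],[0,0,0]],
  [[0.029,0.09,-0.0015],[0,0,0]],
])

```text
clock: 2.38
tool_pos: [0.4227, -0.1996, 0.1086]
tcp_rot: [-90.0, -0.1, -36.1]
ft_force: [0.2, 0.4, -0.1]
finger_gap: 0.0928
```

>>> carry_out([
  [[0,0.025,0],[0,0,0]],
  [[0,0.045,0],[0,0,0]],
  [[0,0.06,0],[0,0,0]],
  [[0,0.07,0],[0,0,0]],
  [[0,0.074,0],[0,0,0]],
])

```text
clock: 2.8
tool_pos: [0.4207, -0.1983, 0.033]
tcp_rot: [-90.0, 0.1, -36.0]
ft_force: [0.0, 0.6, 0.6]
finger_gap: 0.093
```

>>> carry_out([
  [[0,0,0],[0,0,0]],
  [[0,0,0],[0,0,0]],
  [[0,0,0],[0,0,0]],
  [[0,0,0],[0,0,0]],
  [[0,0,0],[0,0,0]],
], fingers=0.01, squeeze=20)

```text
clock: 3.22
tool_pos: [0.4226, -0.1991, 0.0356]
tcp_rot: [-90.0, -0.1, -36.0]
ft_force: [0.3, -0.3, -0.2]
finger_gap: 0.0643
```

>>> carry_out([
  [[0,0,0],[0,0,0]],
  [[0,0,0],[0,0,0]],
  [[0,0,0],[0,0,0]],
  [[0,0,0],[0,0,0]],
  [[0,0,0],[0,0,0]],
])

```text
clock: 3.63
tool_pos: [0.422, -0.1987, 0.0347]
tcp_rot: [-90.0, -0.0, -35.9]
ft_force: [-0.9, -0.4, -1.2]
finger_gap: 0.0323
```

```bash
python3 plan.py @.4223,-.1982,.034,-35.7 .4223,-.1982,.144,-35.7,1 .5725,.141,.144,-85,3 .5725,.141,.09,-85,1 .5725,.141,.049,-85,1
```

```text
clock 3.6333 tcp [ 0.422  -0.1987  0.0347] [-90.   -0.  -35.9] gap 0.0323
-> [  0.422  -0.198   0.144 -35.7  ] full: x 0.0000 y -0.1100 z 0.0000 turn_y -0.0
-> [  0.472  -0.085   0.144 -52.133] full: x -0.0253 y -0.0000 z 0.1210 turn_y 16.4
-> [ 5.2200e-01  2.8000e-02  1.4400e-01 -6.8567e+01] full: x -0.0585 y -0.0000 z 0.1089 turn_y 16.4
-> [  0.572   0.141   0.144 -85.   ] full: x -0.0870 y -0.0000 z 0.0879 turn_y 16.4
-> [  0.572   0.141   0.09  -85.   ] full: x 0.0000 y 0.0540 z 0.0000 turn_y -0.0
-> [ 5.72e-01  1.41e-01  4.90e-02 -8.50e+01] full: x 0.0000 y 0.0410 z 0.0000 turn_y -0.0
```

Gripped, with the gap at 32.3 mm. Lifting and carrying to above peg 3.

>>> carry_out([
  [[0,-0.01,0],[0,0,0]],
  [[0,-0.03,0],[0,0,0]],
  [[0,-0.06,0],[0,0,0]],
  [[0,-0.09,0],[0,0,0]],
  [[0,-0.11,0],[0,0,0]],
], squeeze=30)

```text
clock: 4.05
tool_pos: [0.4226, -0.1991, 0.1482]
tcp_rot: [-90.0, -0.2, -35.9]
ft_force: [0.1, -0.1, -1.1]
finger_gap: 0.0317
```

>>> carry_out([
  [[-0.005,0,0.024],[0,3.2,0]],
  [[-0.01,0,0.048],[0,6.4,0]],
  [[-0.015,0,0.073],[0,9.8,0]],
  [[-0.02,0,0.097],[0,13,0]],
  [[-0.0253,0,0.121],[0,16.4,0]],
])

```text
clock: 4.47
tool_pos: [0.4728, -0.0848, 0.1455]
tcp_rot: [-90.0, -0.0, -52.5]
ft_force: [0.4, -0.2, 0.3]
finger_gap: 0.0321
```

>>> carry_out([
  [[-0.012,0,0.022],[0,3.2,0]],
  [[-0.023,0,0.044],[0,6.4,0]],
  [[-0.035,0,0.065],[0,9.8,0]],
  [[-0.047,0,0.087],[0,13,0]],
  [[-0.0585,0,0.1089],[0,16.4,0]],
])

```text
clock: 4.88
tool_pos: [0.5232, 0.0282, 0.1453]
tcp_rot: [-90.0, -0.0, -68.9]
ft_force: [-0.1, -1.0, -0.8]
finger_gap: 0.0319
```

>>> carry_out([
  [[-0.022,0,0.022],[0,3.2,0]],
  [[-0.043,0,0.044],[0,6.4,0]],
  [[-0.065,0,0.066],[0,9.8,0]],
  [[-0.08,0,0.081],[0,13,0]],
  [[-0.087,0,0.0879],[0,16.4,0]],
])

```text
clock: 5.3
tool_pos: [0.5739, 0.1427, 0.1452]
tcp_rot: [-90.0, 0.0, -85.2]
ft_force: [0.2, 0.3, -1.0]
finger_gap: 0.032
```

```bash
python3 plan.py; python3 - <<'E'
from h import *
o=bot.get_obs();W,C,uv,p=cloud('wrist'); cv2.imwrite('pics/w2.png',p)
q=W[(W[:,2]>.026)&(W[:,2]<.045)]
for c in [(.561,.270),(.567,.2055),(.5725,.141),(.578,.076)]:
    s=q[np.hypot(q[:,0]-c[0],q[:,1]-c[1])<.015]
    if len(s)>5: print(c,len(s),s.mean(0).round(4),((s[:,:2].max(0)+s[:,:2].min(0))/2).round(4),np.ptp(s[:,:2],0).round(4))
E
```

```text
clock 5.3 tcp [0.5739 0.1427 0.1452] [-90.    0.  -85.2] gap 0.032
(0.561, 0.27) 201 [0.5613 0.2689 0.0328] [0.561  0.2697] [0.0104 0.0105]
(0.567, 0.2055) 156 [0.567  0.2051 0.0331] [0.5667 0.2052] [0.0102 0.0106]
(0.5725, 0.141) 142 [0.5726 0.1416 0.0327] [0.5725 0.1407] [0.0102 0.0102]
```

View pics/w2.png

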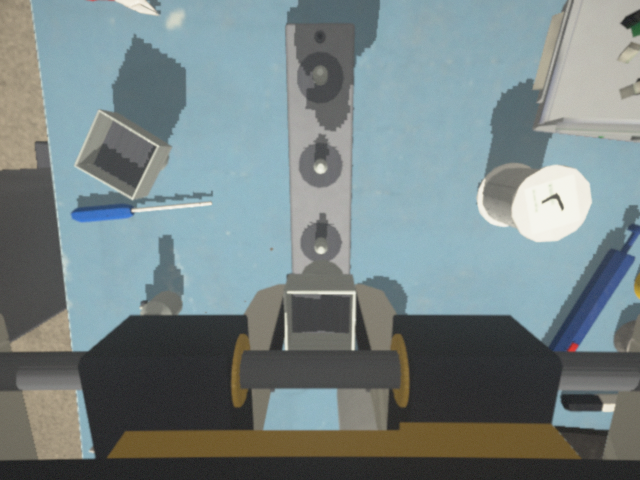

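Peg 3 is at (320,240) in the image and the held nozzle at (320,320), just in front of it because of parallax. The peg measurements agree within 1 mm. Lowering onto peg 3.

>>> carry_out([
  [[0.001,0.005,-0.001],[0,0,0]],
  [[0.0016,0.02,-0.0015],[0,0,0]],
  [[0.0016,0.035,-0.0015],[0,0,0]],
  [[0.0016,0.047,-0.0015],[0,0,0]],
  [[0.0016,0.055,-0.0015],[0,0,0]],
])

```text
clock: 5.77
tool_pos: [0.5707, 0.137, 0.0879]
tcp_rot: [-90.1, -0.0, -85.1]
ft_force: [-0.6, -1.0, -1.8]
finger_gap: 0.0321
```

>>> carry_out([
  [[0,0.01,0],[0,0,0]],
  [[0,0.02,0],[0,0,0]],
  [[0,0.03,0],[0,0,0]],
  [[0,0.036,0],[0,0,0]],
  [[0,0.039,0],[0,0,0]],
])

```text
clock: 6.18
tool_pos: [0.5719, 0.1381, 0.05]
tcp_rot: [-90.0, -0.0, -85.1]
ft_force: [-3.0, -0.9, 10.7]
finger_gap: 0.0317
```

>>> carry_out([
  [[0,0,0],[0,0,0]],
  [[0,0,0],[0,0,0]],
  [[0,0,0],[0,0,0]],
  [[0,0,0],[0,0,0]],
  [[0,0,0],[0,0,0]],
], fingers=0.075)

```text
clock: 6.6
tool_pos: [0.5722, 0.1383, 0.051]
tcp_rot: [-90.0, 0.0, -85.1]
ft_force: [0.6, 0.0, -0.7]
finger_gap: 0.0603
```

>>> carry_out([
  [[0,-0.015,0],[0,0,0]],
  [[0,-0.04,0],[0,0,0]],
  [[0,-0.075,0],[0,0,0]],
  [[0,-0.11,0],[0,0,0]],
  [[0,-0.13,0],[0,0,0]],
])

```text
clock: 7.02
tool_pos: [0.5735, 0.1385, 0.1853]
tcp_rot: [-89.7, 0.0, -85.1]
ft_force: [0.5, 0.7, 0.3]
finger_gap: 0.0748
```

```bash
python3 plan.py .44,.185,.2,-118 ; python3 - <<'E'
from h import *
noz('wrist',(.5725,.141),.06)
noz('wrist',(.4265,.2015),.048)
E
```

```text
clock 7.0167 tcp [0.5735 0.1385 0.1853] [-89.7   0.  -85.1] gap 0.0748
-> [   0.44     0.185    0.2   -118.   ] full: x -0.0577 y -0.0147 z -0.1291 turn_y 32.9
wrist 549 [570.4 136.9] [32. 32.] 4.7 z [0.0694 0.0729]
wrist 1013 [425.7 201.2] [44.7 45.3] 62.6 z [0.0539 0.057 ]
```

The 32 is seated: its top is at .072 and it sits about 4 mm off the axis. Now the 44, at (.4257,.2012), yaw 62.6, so the tool yaw is -117.4.

```bash
python3 plan.py .4257,.2012,.185,-117.4,1 .4257,.2012,.105,-117.4,1 .4257,.2012,.035,-117.4,1; echo; python3 plan.py @.4257,.2012,.035,-117.4  .4257,.2012,.15,-117.4,1 .578,.0765,.15,-85,2
```

```text
clock 7.1167 tcp [0.5751 0.1387 0.1867] [-89.5   0.  -85.1] gap 0.0752
-> [   0.426    0.201    0.185 -117.4  ] full: x -0.0749 y 0.0017 z -0.1436 turn_y 32.3
-> [ 4.260e-01  2.010e-01  1.050e-01 -1.174e+02] full: x -0.0000 y 0.0800 z 0.0000 turn_y -0.0
-> [ 4.260e-01  2.010e-01  3.500e-02 -1.174e+02] full: x -0.0000 y 0.0700 z 0.0000 turn_y -0.0

clock 7.1167 tcp [0.5751 0.1387 0.1867] [-89.5   0.  -85.1] gap 0.0752
-> [   0.426    0.201    0.15  -117.4  ] full: x -0.0000 y -0.1150 z 0.0000 turn_y -0.0
-> [   0.502    0.139    0.15  -101.2  ] full: x 0.0203 y -0.0000 z 0.0963 turn_y -16.2
-> [ 5.78e-01  7.60e-02  1.50e-01 -8.50e+01] full: x 0.0464 y -0.0000 z 0.0868 turn_y -16.2
```

>>> carry_out([
  [[-0.015,0,-0.028],[0,6.5,0]],
  [[-0.03,0,-0.057],[0,13,0]],
  [[-0.045,0,-0.086],[0,19.5,0]],
  [[-0.06,0,-0.115],[0,26,0]],
  [[-0.075,0,-0.1436],[0,32.3,0]],
], fingers=0.093)

```text
clock: 7.53
tool_pos: [0.4205, 0.2009, 0.1792]
tcp_rot: [-90.1, -0.1, -117.8]
ft_force: [-0.7, 0.4, -0.8]
finger_gap: 0.0927
```

>>> carry_out([
  [[0,0.0,0],[0,0,0]],
  [[0,0,0],[0,0,0]],
  [[0,0.01,0],[0,0,0]],
  [[0,0.03,0],[0,0,0]],
  [[0,0.05,0],[0,0,0]],
])

```text
clock: 7.95
tool_pos: [0.4241, 0.2005, 0.1299]
tcp_rot: [-89.9, 0.1, -117.4]
ft_force: [0.2, -0.6, -0.1]
finger_gap: 0.0929
```

```bash
python3 plan.py .4257,.2012,.075,-117.4,1; python3 - <<'E'
from h import *
noz('wrist',(.4265,.2015),.048)
E
```

```text
clock 7.95 tcp [0.4241 0.2005 0.1299] [-8.990e+01  1.000e-01 -1.174e+02] gap 0.0929
-> [ 4.260e-01  2.010e-01  7.500e-02 -1.174e+02] full: x -0.0014 y 0.0549 z 0.0011 turn_y -0.0
wrist 847 [425.3 201. ] [44.4 44. ] 62.4 z [0.055  0.0569]
```

>>> carry_out([
  [[-0.001,0.02,0.001],[0,0,0]],
  [[-0.001,0.045,0.001],[0,0,0]],
  [[-0.001,0.07,0.001],[0,0,0]],
  [[-0.001,0.087,0.001],[0,0,0]],
  [[-0.001,0.095,0.001],[0,0,0]],
])

```text
clock: 8.42
tool_pos: [0.4224, 0.1998, 0.0323]
tcp_rot: [-90.2, -0.2, -117.5]
ft_force: [-0.6, 0.7, 0.3]
finger_gap: 0.0928
```

>>> carry_out([
  [[0,0,0],[0,0,0]],
  [[0,0,0],[0,0,0]],
  [[0,0,0],[0,0,0]],
  [[0,0,0],[0,0,0]],
  [[0,0,0],[0,0,0]],
], fingers=0.02, squeeze=30)

```text
clock: 8.83
tool_pos: [0.425, 0.2016, 0.037]
tcp_rot: [-89.9, 0.1, -117.4]
ft_force: [-0.4, -0.2, 0.6]
finger_gap: 0.0643
```

>>> carry_out([
  [[0,0,0],[0,0,0]],
  [[0,0,0],[0,0,0]],
  [[0,0,0],[0,0,0]],
  [[0,0,0],[0,0,0]],
  [[0,0,0],[0,0,0]],
])

```text
clock: 9.25
tool_pos: [0.4242, 0.2013, 0.036]
tcp_rot: [-90.0, 0.0, -117.4]
ft_force: [-0.4, 0.0, 2.4]
finger_gap: 0.0439
```

>>> carry_out([
  [[0,-0.01,0],[0,0,0]],
  [[0,-0.03,0],[0,0,0]],
  [[0,-0.06,0],[0,0,0]],
  [[0,-0.095,0],[0,0,0]],
  [[0,-0.12,0],[0,0,0]],
])

```text
clock: 9.67
tool_pos: [0.4241, 0.2013, 0.1587]
tcp_rot: [-89.9, 0.1, -117.4]
ft_force: [0.7, -0.3, -0.1]
finger_gap: 0.0439
```

>>> carry_out([
  [[0.004,0,0.019],[0,-3.2,0]],
  [[0.008,0,0.038],[0,-6.4,0]],
  [[0.012,0,0.058],[0,-9.6,0]],
  [[0.016,0,0.077],[0,-12.8,0]],
  [[0.0203,0,0.0963],[0,-16.2,0]],
])

```text
clock: 10.08
tool_pos: [0.5004, 0.1382, 0.1562]
tcp_rot: [-90.0, 0.0, -101.1]
ft_force: [-0.2, 0.0, -1.4]
finger_gap: 0.0436
```

>>> carry_out([
  [[0.011,0,0.021],[0,-3.2,0]],
  [[0.022,0,0.042],[0,-6.4,0]],
  [[0.032,0,0.06],[0,-9.6,0]],
  [[0.042,0,0.078],[0,-12.8,0]],
  [[0.0464,0,0.0868],[0,-16.2,0]],
])

```text
clock: 10.5
tool_pos: [0.5772, 0.0746, 0.156]
tcp_rot: [-90.0, -0.0, -85.0]
ft_force: [0.7, 0.1, -1.5]
finger_gap: 0.044
```

>>> carry_out([
  [[0,0,0],[0,0,0]],
  [[0,0,0],[0,0,0]],
  [[0,0,0],[0,0,0]],
  [[0,0,0],[0,0,0]],
  [[0,0,0],[0,0,0]],
])

```text
clock: 10.92
tool_pos: [0.5755, 0.0771, 0.1558]
tcp_rot: [-90.0, 0.0, -85.0]
ft_force: [0.3, -0.6, -1.0]
finger_gap: 0.044
```

```bash
python3 plan.py .578,.0765,.1,-85,1; python3 - <<'E'
from h import *
p=noz('wrist',(.578,.0765),.14);cv2.imwrite('pics/w3.png',p)
E
```

```text
clock 10.9167 tcp [0.5755 0.0771 0.1558] [-90.   0. -85.] gap 0.044
-> [ 5.78e-01  7.60e-02  1.00e-01 -8.50e+01] full: x 0.0008 y 0.0558 z 0.0024 turn_y -0.0
wrist 8031 [574.4  78.7] [70.3 44.3] 5.1 z [0.157 0.169]
```

View pics/w3.png

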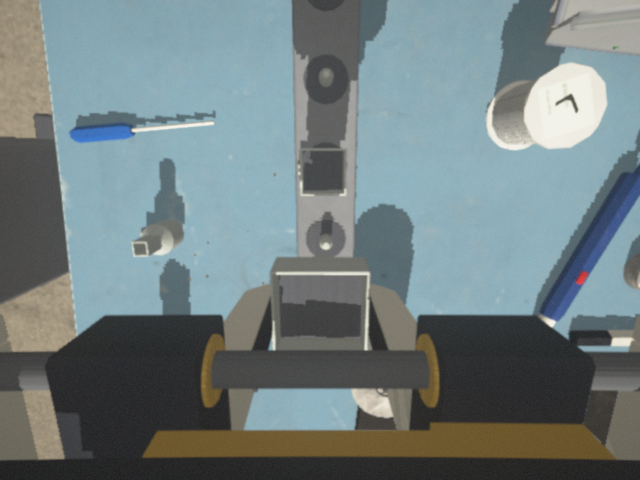

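The held 44 is at (320,300), with peg 4 at (325,240) behind it. The seated 32 is at (323,170). Lowering onto peg 4.

>>> carry_out([
  [[0.0005,0.005,0.001],[0,0,0]],
  [[0.001,0.02,0.002],[0,0,0]],
  [[0.001,0.037,0.002],[0,0,0]],
  [[0.001,0.052,0.002],[0,0,0]],
  [[0.001,0.062,0.002],[0,0,0]],
])

```text
clock: 11.38
tool_pos: [0.5771, 0.0757, 0.0915]
tcp_rot: [-90.1, 0.0, -85.0]
ft_force: [-0.5, 0.3, -1.8]
finger_gap: 0.0438
```

>>> carry_out([
  [[0,0.009,0],[0,0,0]],
  [[0,0.019,0],[0,0,0]],
  [[0,0.029,0],[0,0,0]],
  [[0,0.037,0],[0,0,0]],
  [[0,0.041,0],[0,0,0]],
])

```text
clock: 11.8
tool_pos: [0.5778, 0.0755, 0.0516]
tcp_rot: [-90.0, 0.0, -85.0]
ft_force: [-6.0, -0.5, 23.7]
finger_gap: 0.0435
```

>>> carry_out([
  [[0,0.001,0],[0,0,0]],
  [[0,0.001,0],[0,0,0]],
  [[0,0.001,0],[0,0,0]],
  [[0,0.001,0],[0,0,0]],
  [[0,0.001,0],[0,0,0]],
])

```text
clock: 12.22
tool_pos: [0.5785, 0.0755, 0.0519]
tcp_rot: [-90.0, -0.0, -85.0]
ft_force: [1.4, -0.6, -0.0]
finger_gap: 0.044
```

>>> carry_out([
  [[0,0,0],[0,0,0]],
  [[0,0,0],[0,0,0]],
  [[0,0,0],[0,0,0]],
  [[0,0,0],[0,0,0]],
  [[0,0,0],[0,0,0]],
], fingers=0.085)

```text
clock: 12.63
tool_pos: [0.5782, 0.0755, 0.0517]
tcp_rot: [-90.0, -0.0, -85.0]
ft_force: [0.0, -0.8, -0.1]
finger_gap: 0.0722
```

>>> carry_out([
  [[0,-0.015,0],[0,0,0]],
  [[0,-0.04,0],[0,0,0]],
  [[0,-0.075,0],[0,0,0]],
  [[0,-0.11,0],[0,0,0]],
  [[0,-0.13,0],[0,0,0]],
])

```text
clock: 13.05
tool_pos: [0.5796, 0.0756, 0.1861]
tcp_rot: [-89.7, -0.0, -85.0]
ft_force: [-0.4, 0.4, 0.4]
finger_gap: 0.0849
```

```bash
python3 plan.py .44,-.0335,.16,-119,1; python3 - <<'E'
from h import *
noz('wrist',(.578,.076),.06)
E
```

```text
clock 13.05 tcp [0.5796 0.0756 0.1861] [-89.7  -0.  -85. ] gap 0.0849
-> [ 4.40e-01 -3.40e-02  1.60e-01 -1.19e+02] full: x 0.0966 y 0.0261 z -0.1485 turn_y 34.0
wrist 734 [576.6  76.9] [44.1 44. ] 5.0 z [0.0703 0.0731]
```

The 44 is seated, within 2 mm of the axis and with its top at .072. Next, over to the 22.

>>> carry_out([
  [[0.019,0.003,-0.03],[0,6.8,0]],
  [[0.038,0.006,-0.059],[0,13.6,0]],
  [[0.058,0.009,-0.089],[0,20.4,0]],
  [[0.077,0.012,-0.119],[0,27.2,0]],
  [[0.0966,0.015,-0.1485],[0,34,0]],
])

```text
clock: 13.52
tool_pos: [0.437, -0.0341, 0.166]
tcp_rot: [-90.0, -0.0, -119.4]
ft_force: [0.1, -1.3, 1.1]
finger_gap: 0.0852
```

>>> carry_out([
  [[0,0,0],[0,0,0]],
  [[0,0,0],[0,0,0]],
  [[0,0,0],[0,0,0]],
  [[0,0.005,0],[0,0,0]],
  [[0,0.01,0],[0,0,0]],
])

```text
clock: 13.93
tool_pos: [0.4397, -0.033, 0.1568]
tcp_rot: [-89.9, 0.0, -118.9]
ft_force: [0.1, -0.7, 0.1]
finger_gap: 0.085
```

```bash
python3 plan.py .44,-.0335,.16,-119,1; python3 - <<'E'
from h import *
noz('wrist',(.44,-.0335),.048)
noz('wrist',(.435,.066),.048)
E
```

```text
clock 13.9333 tcp [ 0.4397 -0.033   0.1568] [ -89.9    0.  -118.9] gap 0.085
-> [ 4.40e-01 -3.40e-02  1.60e-01 -1.19e+02] full: x 0.0003 y -0.0032 z 0.0005 turn_y 0.1
wrist 334 [438.6 -33.4] [22.1 22. ] 60.6 z [0.0551 0.0571]
wrist 198 [434.8  65.6] [12. 12.] 5.0 z [0.055  0.0567]
```

>>> carry_out([
  [[0.001,0.02,-0.001],[0,0.5,0]],
  [[0.001,0.05,-0.001],[0,0.5,0]],
  [[0.001,0.085,-0.001],[0,0.5,0]],
  [[0.001,0.11,-0.001],[0,0.5,0]],
  [[0.001,0.122,-0.001],[0,0.5,0]],
])

```text
clock: 14.45
tool_pos: [0.4346, -0.033, 0.0306]
tcp_rot: [-90.3, -0.1, -119.5]
ft_force: [-0.1, -0.2, -0.2]
finger_gap: 0.0847
```

>>> carry_out([
  [[0,0,0],[0,0,0]],
  [[0,0,0],[0,0,0]],
  [[0,0,0],[0,0,0]],
  [[0,0,0],[0,0,0]],
  [[0,0,0],[0,0,0]],
], fingers=0.005)

```text
clock: 14.87
tool_pos: [0.4385, -0.0341, 0.0361]
tcp_rot: [-89.9, 0.0, -119.5]
ft_force: [-0.2, 0.5, 0.2]
finger_gap: 0.056
```

>>> carry_out([
  [[0,0,0],[0,0,0]],
  [[0,0,0],[0,0,0]],
  [[0,0,0],[0,0,0]],
  [[0,0,0],[0,0,0]],
  [[0,0,0],[0,0,0]],
])

```text
clock: 15.28
tool_pos: [0.4373, -0.034, 0.0347]
tcp_rot: [-90.0, 0.0, -119.6]
ft_force: [0.3, 0.2, 0.7]
finger_gap: 0.0229
```

>>> carry_out([
  [[0,-0.01,0],[0,0,0]],
  [[0,-0.03,0],[0,0,0]],
  [[0,-0.06,0],[0,0,0]],
  [[0,-0.1,0],[0,0,0]],
  [[0,-0.13,0],[0,0,0]],
])

```text
clock: 15.7
tool_pos: [0.4372, -0.0339, 0.1677]
tcp_rot: [-89.9, 0.0, -119.5]
ft_force: [2.1, 0.5, -1.1]
finger_gap: 0.0217
```

```bash
python3 plan.py .567,.2055,.16,-85,2
```

```text
clock 15.7 tcp [ 0.4372 -0.0339  0.1677] [ -89.9    0.  -119.5] gap 0.0217
-> [ 5.02000e-01  8.60000e-02  1.64000e-01 -1.02274e+02] full: x -0.1361 y 0.0039 z -0.0026 turn_y -17.3
-> [  0.567   0.206   0.16  -85.   ] full: x -0.1308 y 0.0039 z 0.0380 turn_y -17.3
```

>>> carry_out([
  [[-0.024,0,0],[0,-3.4,0]],
  [[-0.052,0.001,-0.001],[0,-6.9,0]],
  [[-0.08,0.002,-0.002],[0,-10.4,0]],
  [[-0.108,0.003,-0.002],[0,-13.8,0]],
  [[-0.136,0.004,-0.0026],[0,-17.3,0]],
])

```text
clock: 16.12
tool_pos: [0.5025, 0.0869, 0.1615]
tcp_rot: [-90.0, 0.0, -102.1]
ft_force: [-0.5, -0.6, -0.9]
finger_gap: 0.0217
```

>>> carry_out([
  [[-0.028,0,0.008],[0,-3.4,0]],
  [[-0.056,0.001,0.016],[0,-6.9,0]],
  [[-0.084,0.002,0.024],[0,-10.4,0]],
  [[-0.112,0.003,0.032],[0,-13.8,0]],
  [[-0.131,0.004,0.038],[0,-17.3,0]],
])

```text
clock: 16.53
tool_pos: [0.5674, 0.208, 0.1571]
tcp_rot: [-90.0, 0.0, -84.7]
ft_force: [0.7, 0.9, -0.1]
finger_gap: 0.0218
```

>>> carry_out([
  [[0,0,0],[0,0,0]],
  [[0,0,0],[0,0,0]],
  [[0,0,0],[0,0,0]],
  [[0,0,0],[0,0,0]],
  [[0,0,0],[0,0,0]],
])

```text
clock: 16.95
tool_pos: [0.5667, 0.2047, 0.157]
tcp_rot: [-90.0, -0.0, -85.0]
ft_force: [0.7, -0.2, -1.4]
finger_gap: 0.0221
```

```bash
python3 plan.py .567,.2055,.06,-85,1; python3 - <<'E'
from h import *
cv2.imwrite('pics/s4.png',cv2.resize(bot.camera('scene')[0][180:380,120:460],None,fx=2,fy=2))
E
```

```text
clock 16.95 tcp [0.5667 0.2047 0.157 ] [-90.  -0. -85.] gap 0.0221
-> [ 5.67e-01  2.06e-01  6.00e-02 -8.50e+01] full: x -0.0008 y 0.0970 z 0.0004 turn_y -0.0
```

View pics/s4.png

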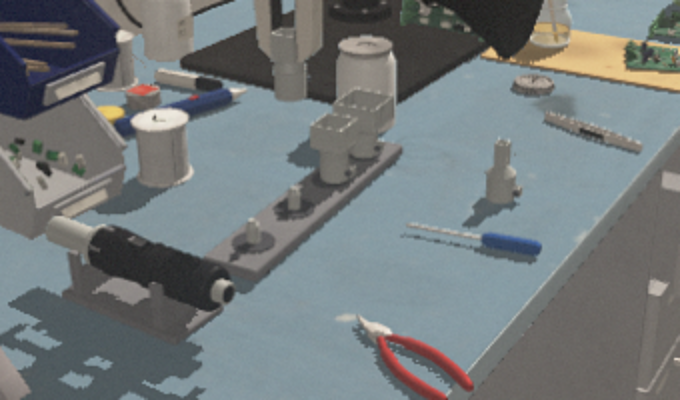

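The scene crop shows the 22 held upright at (290,65). The 32 and 44 are seated at (333,150) and (365,130), and pegs 1 and 2 are free at (253,235) and (295,200). Lowering onto peg 2.

>>> carry_out([
  [[-0.0005,0.006,0],[0,0,0]],
  [[-0.0008,0.022,0],[0,0,0]],
  [[-0.0008,0.04,0],[0,0,0]],
  [[-0.0008,0.056,0],[0,0,0]],
  [[-0.0008,0.066,0],[0,0,0]],
])

```text
clock: 17.42
tool_pos: [0.5656, 0.2058, 0.0883]
tcp_rot: [-90.1, -0.0, -85.0]
ft_force: [-1.2, -0.4, -0.5]
finger_gap: 0.0219
```

>>> carry_out([
  [[0,0.009,0],[0,0,0]],
  [[0,0.019,0],[0,0,0]],
  [[0,0.029,0],[0,0,0]],
  [[0,0.037,0],[0,0,0]],
  [[0,0.04,0],[0,0,0]],
])

```text
clock: 17.83
tool_pos: [0.5667, 0.2064, 0.0506]
tcp_rot: [-90.0, -0.0, -84.9]
ft_force: [-11.1, -2.9, 23.9]
finger_gap: 0.0218
```

>>> carry_out([
  [[0,0,0],[0,0,0]],
  [[0,0,0],[0,0,0]],
  [[0,0,0],[0,0,0]],
  [[0,0,0],[0,0,0]],
  [[0,0,0],[0,0,0]],
])

```text
clock: 18.25
tool_pos: [0.5672, 0.2065, 0.0509]
tcp_rot: [-90.0, 0.0, -84.9]
ft_force: [1.5, 0.3, -0.3]
finger_gap: 0.0215
```

>>> carry_out([
  [[0,0,0],[0,0,0]],
  [[0,0,0],[0,0,0]],
  [[0,0,0],[0,0,0]],
  [[0,0,0],[0,0,0]],
  [[0,0,0],[0,0,0]],
], fingers=0.06)

```text
clock: 18.67
tool_pos: [0.5668, 0.2064, 0.0506]
tcp_rot: [-90.0, -0.0, -84.9]
ft_force: [-0.2, 0.4, -0.6]
finger_gap: 0.0506
```

>>> carry_out([
  [[0,-0.015,0],[0,0,0]],
  [[0,-0.04,0],[0,0,0]],
  [[0,-0.07,0],[0,0,0]],
  [[0,-0.1,0],[0,0,0]],
  [[0,-0.12,0],[0,0,0]],
])

```text
clock: 19.08
tool_pos: [0.5678, 0.2067, 0.174]
tcp_rot: [-89.8, 0.0, -84.9]
ft_force: [1.1, -0.5, 0.0]
finger_gap: 0.0601
```

```bash
python3 plan.py .4348,.0656,.14,-85,2; python3 - <<'E'
from h import *
noz('wrist',(.567,.2055),.06)
E
```

```text
clock 19.0833 tcp [0.5678 0.2067 0.174 ] [-89.8   0.  -84.9] gap 0.0601
-> [  0.501   0.136   0.157 -84.975] full: x 0.0644 y 0.0170 z -0.0724 turn_y 0.0
-> [ 4.35e-01  6.60e-02  1.40e-01 -8.50e+01] full: x 0.0645 y 0.0170 z -0.0724 turn_y 0.0
wrist 379 [565.  208.9] [21.5 21.9] 5.0 z [0.0709 0.0732]
```

The 22 is seated with its top at .072. Moving to the 12.

>>> carry_out([
  [[0.013,0,-0.014],[0,0,0]],
  [[0.026,0.001,-0.029],[0,0,0]],
  [[0.038,0.002,-0.043],[0,0,0]],
  [[0.051,0.004,-0.058],[0,0,0]],
  [[0.064,0.006,-0.072],[0,0,0]],
])

```text
clock: 19.55
tool_pos: [0.5, 0.1358, 0.1643]
tcp_rot: [-90.0, -0.0, -84.9]
ft_force: [-0.2, 0.3, 0.6]
finger_gap: 0.06
```

>>> carry_out([
  [[0.015,0.003,-0.016],[0,0,0]],
  [[0.03,0.006,-0.034],[0,0,0]],
  [[0.046,0.009,-0.052],[0,0,0]],
  [[0.058,0.012,-0.065],[0,0,0]],
  [[0.0645,0.015,-0.0724],[0,0,0]],
])

```text
clock: 19.97
tool_pos: [0.4332, 0.0646, 0.1492]
tcp_rot: [-90.0, -0.0, -85.0]
ft_force: [0.1, -0.2, 0.2]
finger_gap: 0.0602
```

>>> carry_out([
  [[0,0,0],[0,0,0]],
  [[0,0,0],[0,0,0]],
  [[0,0,0],[0,0,0]],
  [[0,0.005,0],[0,0,0]],
  [[0,0.01,0],[0,0,0]],
])

```text
clock: 20.38
tool_pos: [0.4352, 0.0662, 0.1397]
tcp_rot: [-89.9, 0.0, -84.9]
ft_force: [0.4, -0.1, 0.2]
finger_gap: 0.0605
```

```bash
python3 - <<'E'
from h import *
noz('wrist',(.435,.066),.048)
E
python3 plan.py .4348,.0656,.035,-85,1
```

```text
wrist 193 [434.4  65.5] [11.9 12.7] 5.2 z [0.0551 0.0569]
clock 20.4333 tcp [0.4341 0.0662 0.1381] [-90.1   0.  -84.9] gap 0.06
-> [ 4.35e-01  6.60e-02  3.50e-02 -8.50e+01] full: x 0.0006 y 0.1031 z 0.0006 turn_y 0.1
```

>>> carry_out([
  [[0,0.02,0],[0,0,0]],
  [[0,0.045,0],[0,0,0]],
  [[0,0.07,0],[0,0,0]],
  [[0,0.09,0],[0,0,0]],
  [[0,0.102,0],[0,0,0]],
])

```text
clock: 20.85
tool_pos: [0.4325, 0.066, 0.0346]
tcp_rot: [-90.2, 0.0, -84.9]
ft_force: [0.2, -0.5, 1.2]
finger_gap: 0.0598
```

>>> carry_out([
  [[0,0,0],[0,0,0]],
  [[0,0,0],[0,0,0]],
  [[0,0,0],[0,0,0]],
  [[0,0,0],[0,0,0]],
  [[0,0,0],[0,0,0]],
], fingers=0.0)

```text
clock: 21.27
tool_pos: [0.4354, 0.0658, 0.0389]
tcp_rot: [-89.9, -0.0, -84.9]
ft_force: [-1.1, 0.1, -0.0]
finger_gap: 0.0309
```

>>> carry_out([
  [[0,0,0],[0,0,0]],
  [[0,0,0],[0,0,0]],
  [[0,0,0],[0,0,0]],
  [[0,0,0],[0,0,0]],
  [[0,0,0],[0,0,0]],
])

```text
clock: 21.68
tool_pos: [0.4344, 0.0657, 0.0378]
tcp_rot: [-90.0, 0.0, -84.9]
ft_force: [-0.6, -0.0, 0.1]
finger_gap: 0.0118
```

>>> carry_out([
  [[0,-0.01,0],[0,0,0]],
  [[0,-0.03,0],[0,0,0]],
  [[0,-0.06,0],[0,0,0]],
  [[0,-0.1,0],[0,0,0]],
  [[0,-0.13,0],[0,0,0]],
])

```text
clock: 22.1
tool_pos: [0.4344, 0.0657, 0.1708]
tcp_rot: [-89.9, -0.0, -84.9]
ft_force: [1.7, -0.6, 0.5]
finger_gap: 0.0118
```

```bash
python3 plan.py .561,.2695,.16,-85,2
```

```text
clock 22.1 tcp [0.4344 0.0657 0.1708] [-89.9  -0.  -84.9] gap 0.0118
-> [  0.498   0.168   0.165 -84.973] full: x -0.0959 y 0.0054 z 0.0721 turn_y 0.0
-> [  0.561   0.27    0.16  -85.   ] full: x -0.0959 y 0.0054 z 0.0720 turn_y 0.0
```

>>> carry_out([
  [[-0.019,0,0.014],[0,0,0]],
  [[-0.038,0,0.029],[0,0,0]],
  [[-0.058,0.001,0.043],[0,0,0]],
  [[-0.077,0.001,0.058],[0,0,0]],
  [[-0.096,0.002,0.072],[0,0,0]],
])

```text
clock: 22.52
tool_pos: [0.4983, 0.1688, 0.1667]
tcp_rot: [-89.9, 0.0, -85.0]
ft_force: [-0.2, -0.4, -0.6]
finger_gap: 0.0117
```

>>> carry_out([
  [[-0.02,0.001,0.015],[0,0,0]],
  [[-0.042,0.002,0.031],[0,0,0]],
  [[-0.064,0.003,0.048],[0,0,0]],
  [[-0.084,0.004,0.063],[0,0,0]],
  [[-0.096,0.005,0.072],[0,0,0]],
])

```text
clock: 22.93
tool_pos: [0.5616, 0.2718, 0.1611]
tcp_rot: [-90.0, 0.0, -84.9]
ft_force: [0.4, -0.2, -1.4]
finger_gap: 0.0116
```

>>> carry_out([
  [[0,0,0],[0,0,0]],
  [[0,0,0],[0,0,0]],
  [[0,0,0],[0,0,0]],
  [[0,0,0],[0,0,0]],
  [[0,0,0],[0,0,0]],
])

```text
clock: 23.35
tool_pos: [0.5606, 0.2688, 0.161]
tcp_rot: [-90.0, -0.0, -85.0]
ft_force: [-0.3, 0.2, -0.0]
finger_gap: 0.0119
```

```bash
python3 plan.py .561,.2695,.0538,-85,1; python3 - <<'E'
from h import *
cv2.imwrite('pics/s5.png',cv2.resize(bot.camera('scene')[0][180:380,120:460],None,fx=2,fy=2))
E
```

```text
clock 23.35 tcp [0.5606 0.2688 0.161 ] [-90.  -0. -85.] gap 0.0119
-> [ 5.61e-01  2.70e-01  5.40e-02 -8.50e+01] full: x -0.0007 y 0.1072 z 0.0004 turn_y 0.0
```

View pics/s5.png

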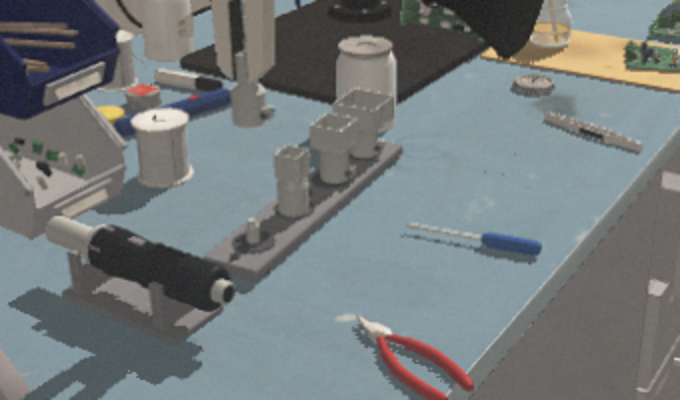

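The 12 is held upright at (248,100). The 22, 32 and 44 stand on their pegs, and peg 1 is free at (253,235). Lowering onto peg 1.

>>> carry_out([
  [[-0.0005,0.006,0],[0,0,0]],
  [[-0.0007,0.022,0],[0,0,0]],
  [[-0.0007,0.04,0],[0,0,0]],
  [[-0.0007,0.056,0],[0,0,0]],
  [[-0.0007,0.066,0],[0,0,0]],
])

```text
clock: 23.82
tool_pos: [0.5596, 0.2697, 0.0922]
tcp_rot: [-90.1, -0.0, -85.0]
ft_force: [0.1, -0.5, 0.0]
finger_gap: 0.0117
```

>>> carry_out([
  [[0,0.009,0],[0,0,0]],
  [[0,0.019,0],[0,0,0]],
  [[0,0.029,0],[0,0,0]],
  [[0,0.037,0],[0,0,0]],
  [[0,0.0405,0],[0,0,0]],
])

```text
clock: 24.23
tool_pos: [0.5606, 0.2703, 0.0535]
tcp_rot: [-90.0, -0.0, -84.9]
ft_force: [-7.5, -2.4, 23.6]
finger_gap: 0.0119
```

>>> carry_out([
  [[0,0,0],[0,0,0]],
  [[0,0,0],[0,0,0]],
  [[0,0,0],[0,0,0]],
  [[0,0,0],[0,0,0]],
  [[0,0,0],[0,0,0]],
])

```text
clock: 24.65
tool_pos: [0.5609, 0.2704, 0.0543]
tcp_rot: [-90.0, 0.0, -84.9]
ft_force: [0.7, 0.2, -0.1]
finger_gap: 0.0118
```

>>> carry_out([
  [[0,0,0],[0,0,0]],
  [[0,0,0],[0,0,0]],
  [[0,0,0],[0,0,0]],
  [[0,0,0],[0,0,0]],
  [[0,0,0],[0,0,0]],
], fingers=0.05)

```text
clock: 25.07
tool_pos: [0.5608, 0.2704, 0.0542]
tcp_rot: [-90.0, 0.0, -84.9]
ft_force: [-0.9, 0.3, -0.1]
finger_gap: 0.0402
```

>>> carry_out([
  [[0,-0.015,0],[0,0,0]],
  [[0,-0.04,0],[0,0,0]],
  [[0,-0.075,0],[0,0,0]],
  [[0,-0.11,0],[0,0,0]],
  [[0,-0.14,0],[0,0,0]],
])

```text
clock: 25.48
tool_pos: [0.5609, 0.2704, 0.1965]
tcp_rot: [-89.9, 0.0, -84.9]
ft_force: [1.2, 0.2, 0.6]
finger_gap: 0.05
```

>>> carry_out([
  [[0,0,-0.015],[0,0,0]],
  [[0,0,-0.035],[0,0,0]],
  [[0,0,-0.055],[0,0,0]],
  [[0,0,-0.07],[0,0,0]],
  [[0,0,-0.08],[0,0,0]],
])

```text
clock: 25.9
tool_pos: [0.4798, 0.2632, 0.1942]
tcp_rot: [-90.0, 0.0, -84.9]
ft_force: [0.2, 0.2, -0.1]
finger_gap: 0.0498
```

>>> carry_out([
  [[0,0,0],[0,0,0]],
  [[0,0,0],[0,0,0]],
  [[0,0,0],[0,0,0]],
  [[0,0,0],[0,0,0]],
  [[0,0,0],[0,0,0]],
])

```text
clock: 26.32
tool_pos: [0.4816, 0.2633, 0.194]
tcp_rot: [-90.0, -0.0, -85.0]
ft_force: [0.8, -0.9, 0.9]
finger_gap: 0.0505
```

```bash
python3 plan.py; python3 - <<'E'
from h import *
P=[(.561,.2697),(.567,.2053),(.5725,.141),(.578,.0765)]
for n in('scene','wrist'):
    W,C,uv,p=cloud(n)
    for c in P:
        q=W[(np.hypot(W[:,0]-c[0],W[:,1]-c[1])<.036)&(abs((W[:,1]-c[1])-.0)<.031)&(W[:,2]>.058)&(W[:,2]<.09)]
        if len(q)<20: print(n,c,len(q));continue
        r=cv2.minAreaRect((q[:,:2]*1000).astype(np.float32))
        print(n,c,np.round(r[0],1),np.round(r[1],1),round(r[2],1),'top',np.percentile(q[:,2],98).round(4))
    if n=='scene': cv2.imwrite('pics/s6.png',cv2.resize(p[180:380,120:460],None,fx=2,fy=2))
E
```

```text
clock 26.3167 tcp [0.4816 0.2633 0.194 ] [-90.  -0. -85.] gap 0.0505
scene (0.561, 0.2697) [561.1 271. ] [13.2 15.6] 5.4 top 0.0734
scene (0.567, 0.2053) [567.2 209.5] [23.1 26. ] 6.9 top 0.0734
scene (0.5725, 0.141) [573.  138.2] [33.8 36.2] 6.6 top 0.0737
scene (0.578, 0.0765) [579.9  77.8] [46.4 50.8] 6.0 top 0.0737
wrist (0.561, 0.2697) [558.8 270. ] [13.1 12. ] 5.0 top 0.0731
wrist (0.567, 0.2053) [572.1 214.9] [12.3 24.1] 43.9 top 0.0728
wrist (0.5725, 0.141) [558.7 122.4] [ 5.7 11.9] 51.5 top 0.0728
wrist (0.578, 0.0765) [558.6  90.2] [32.  16.1] 52.5 top 0.0725
```

View pics/s6.png

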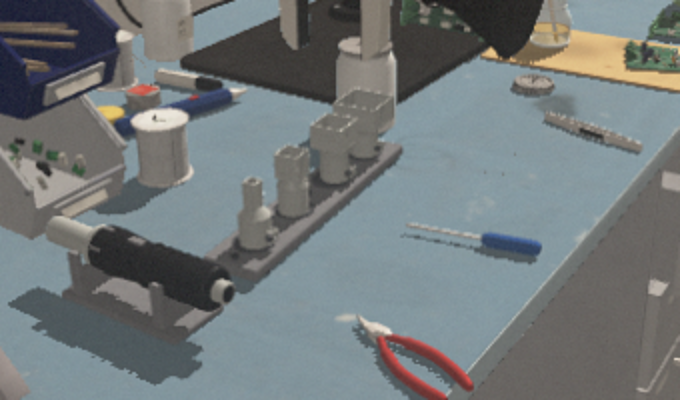

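All four nozzles stand upright in order from the handpiece: the 12 at (255,225), then the 22, 32 and 44. Every top is at about .073, so they're all seated, and the arm is clear. Handing in.

```bash
python3 -c "
from workcell import bot
print(bot.finish_job())"
```

```text
the job is handed in; nothing more can be done
None
```

I put all four nozzles on the rack in size order: the 12 on peg 1 next to the handpiece, then the 22, 32 and 44 on pegs 2 to 4. I handed the job in at about 26 s of the 96 s allowed; no verdict was reported.

**Seating:** in the last scene-camera check every hood top was 73–74 mm above the bench, against 72 mm for a fully seated nozzle. All four looked upright. I judged tilt by eye and did not measure it.

**Position:** the hood centres were about 1 to 5 mm from their peg axes, inside the 9 mm limit. The 22 and 32 were furthest off, at about 4 to 5 mm.

**Clearance:** the gripper was open and clear of everything. The highest wrist force I read was about 26 N, during seating, against the 120 N limit.

**Check that failed:** the last wrist-camera fits for the 22, 32 and 44 gave wrong centres and sizes, most likely because the gripper hid part of them. I ignored those and relied on the scene camera and on the wrist views taken just after each of the three was placed.

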